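# Widen the rover's track by one hole

### The arm

A 7-joint arm with a two-finger parallel gripper is mounted at the origin on the work surface. World frame = base frame: x ahead of the robot, y to its left, z up, the work surface at z = 0. Lengths are in m, angles in rad, forces in N, time in s.
With the tool pointing down it reaches from about 0.4 to 0.9 m from the base axis. Payload 5.5 kg.
Tool frame: the origin (TCP) lies where the fingers leave the gripper's body, on its centre line; the fingertips stand 73 mm ahead of it and the grasp point (between the pads) lies 54 mm ahead of it (arm.nose_length is the distance from the TCP to the fingertips, in m); z points along the fingers, y is the line along which they close (so a half turn about z gives the same grasp; the last joint's range is limited). The gripper opens to 85 mm and grips with 20 to 120 N. Pads are 22 mm wide; open, the fingers measure 114 mm over their backs; the gripper's body (76 mm by 85 mm) begins 54 mm behind the grasp point. The pads swing forward as they close: fully open they stand 13 mm farther back than shut.
Start: joints at [1.43, 0.501, -0.427, 1.55, 0.221, 1.138, -0.21], TCP at [0.255, -0.598, 0.304] pointing down, gripper open.
Joint ranges: [-2.88, 2.88], [-0.31, 2.03], [-1.54, 1.56], [0.2, 2.42], [-1.41, 4.55], [0.19, 2.02], [-2.57, 2.57]. Speed limits (rad/s): [2.57, 2.57, 3.14, 3.14, 3.14, 3.14, 3.14].

### API

Orientations are given as a 3x3 rotation matrix whose columns are the frame's x, y, z axes.
In Python, from cell import arm, cams gives the robot as it stands. The module is installed in compiled form; this text tells all that it offers.
- The arm moves only by the tool servo_tool, never from a script. Its argument "series" is a list of rows, each a list of 7 numbers: the shift along the tool's x, y, z as a fraction of full scale, then the turn, a rotation vector about the tool's x, y, z as a fraction of full scale, then the closure, from -1 (fully open) to 1 (shut). In form: [[tx, ty, tz, ax, ay, az, hand], ...]. A call has 1 to 10 rows; each row is the pose to reach, as a shift and turn from the pose commanded when the call began, along the tool's axes at that moment; what a row does not reach only later rows make up. Full scale, the value 1, is 300 mm for a shift and 30 degrees for a turn. A row lasts 1/10 s, in which the tool goes at most 50 mm and 8.59 degrees, less where a joint would pass 70% of its speed; a pose out of reach is approached as far as the arm can. A call with a number of a shift or a turn outside -1 to 1 is refused whole. A call with a gripper value outside its range is refused whole. The fingers move at their own pace and stop on an object; "grip_force" is the grip in N (left out, the last holds). Time passes only in rows, so rows that repeat a pose let the fingers close. It gives the time, the measured TCP pose, the force, the opening and the grip force at its end, in the units of the state.
- arm.get_obs(): the state, without advancing time (a new reading comes with each control period).
- cams.camera(name): name is "scene" or "top" or "wrist"; returns the picture (400x640x3 uint8, blue, green, red); there is no depth.
- cams.camera_params(name): a dict with "fx", "fy", "cx", "cy" (pixels), "view" (4x4, takes a point from world to camera coordinates). Camera axes: x right, y up, looking along -z (the intrinsics and any distortion apply to the point x, -y, -z); pixel columns grow to the right and rows downward; lengths in m; the calibration is good to about 2 mm. A picture is of the moment at which its call begins: read the wrist's pose just before it. camera_params takes no time and is no camera call; for the wrist camera it gives the pose at the moment of the call.
- arm.job_done(): hands the job in; it is judged then, once.
The state is a dict: "time": time; "q": joint angles; "dq": joint speeds; "effort": joint torques, N m; "eef_pos": TCP position; "tool_rot": TCP orientation; "force": force on the tool from outside, world axes, zero at the start; "ft_torque": the same for the moment, N m; "gripper_width": opening from 0.0 (shut) to 1.0 (fully open); "grip_force": force on a finger pad.
Only numpy, scipy, OpenCV 4.12 (cv2) and the standard library are available. Lean on these libraries where they do the work, as an engineer would, in place of code of your own. Each camera call takes 0.05 s, during which the arm holds its last target. There are 200 camera calls.

### The job

The wheeled rover on its stand has two telescopic wheel arms on its left side (the side at +y), and one of them, with its clamp lever standing open, is still set one hole further in than the other. Press that arm's spring button down, push its wheel out along the tube until the button pops up in the next hole, then fold its clamp lever down flat. Leave the other wheel arm and everything else on the bench as they are.

Things in the scene. Friction and masses are not known exactly. Their poses are not given: they have to be found in the camera images.
- button_top (a point): Top of the round-headed steel spring button (16 mm across) of the wheel arm to be set. It sits on the fixed inner tube, 120 mm out from the chassis wall, does not move along the tube, and sticks 8 mm up through an 18 mm hole in the sleeve's top. Axes: z up, y along the tube, outboard (away from the chassis), x across it.
- button (a joint): How far the button is pressed, m: 0 = fully up (locked in a hole), 0.008 = flush with the sleeve's top (about 4.5 N), 0.011 = under the sleeve's wall, 0.0125 at most. When it is flush its rounded head lets the hole's edge ride over it as the sleeve is pushed; after some 10 mm the sleeve's wall holds it down, and it springs up by itself in the next hole.
- sleeve (a joint): Slide of the sleeve with its motor block and wheel, m, growing outboard: 0 = present, outermost hole; 0.032 = next hole (wanted); 0.064 = last hole. The sleeve is a 36 mm square aluminium tube over the inner tube; its top face is 18 mm above the centre line, which is 100 mm above the table. It slides with 3 N, up to 15 N while riding over the button; locked in a hole it has 1 mm play.
- block_face (a point): On the inboard face of the motor block, 25 mm above the tube's centre line, mid-width. The block (64 wide, 64 high, 40 mm long) is fixed on the sleeve and stands 14 mm above the sleeve's top; this face is 18 mm outboard of the hole the button is in at the start. A fingertip that holds the button flush can push outboard against it. Moves with the sleeve; axes as button_top.
- hub (a point): Centre of the wheel (124 mm diameter, 48 mm wide, its inboard face 46 mm outboard of the block's inboard face) of the arm to be set; it moves with the sleeve.
- hub2 (a point): Centre of the wheel of the other left arm (same size, already one hole further out, not to be moved).
- lever_pivot (a point): Pivot of the clamp lever, on the side towards the robot of the clamp collar (black block 46 wide, 24 mm long at the sleeve's chassis end; its top is 4 mm below the pivot). 108 mm inboard of block_face, 27 mm above the tube's centre line; moves with the sleeve. The lever turns about y. Axes as button_top.
- lever (a joint): Angle of the clamp lever, rad: 0 = closed, flat across the collar's top, pointing to +x of the lever_pivot axes (away from the robot); it grows as the tip rises, 1.57 = straight up over the pivot, 1.8 at most. It stays where it is left; about 2 N at the tip moves it.
- lever_tip (a point): Tip of the clamp lever, 53 mm from its pivot on its middle line. The lever is a black plastic paddle 22 mm wide (along the tube) and 7 mm thick.
- sleeve2 (a joint): Slide of the other left arm's sleeve, m, same meaning: it is locked at 0.032 and must stay there.
- lever2 (a joint): Angle of the other left arm's clamp lever, rad: closed (0), to be left so.
- rover: The rover: aluminium chassis 270 x 145 mm, top 138 mm above the table (electronics to 173 mm), fixed on a stand. Origin on the table below the middle of the chassis's left wall; y points out of that wall, x along it. Two left wheel arms stick out at x = +85 and -85 mm; which of them is to be set varies. Two more arms are on the right side.
- wrench: Loose steel spanner, 160 mm, lying on the table under and between the two left wheel arms.
- screwdriver: Loose screwdriver, 170 mm, lying on the left edge of the rover's top deck, 26 mm thick.
- spare_wheel: Loose spare wheel, 124 mm diameter, 48 mm high, lying flat; origin under its centre.
- gearmotor: Loose steel gear motor, 54 mm diameter, 88 mm high, standing; origin under its centre.
- battery: Loose battery pack 140 x 46 x 42 mm; origin under its centre.

How it is judged:
On the way, in this order (a step that is already met when the one before it is completed fails the run):
1. the sleeve is locked in the next hole with the button fully up, its clamp lever still open (value of joint sleeve between 0.029 and 0.035 m and value of joint button below 0.0025 m and value of joint lever above 0.6 rad), for 0.2 s.
2. the clamp lever is folded down flat (value of joint lever below 0.12 rad), for 0.2 s.
At the end, for the whole second after the job is handed in: The arm's sleeve sits in the next hole (32 mm further out, within 3 mm) with its button fully up (within 2.5 mm), its clamp lever is flat (within 0.12 rad), the sleeve is at rest, and the other left arm is still in its hole (32 mm, within 3 mm) with its lever closed (within 0.12 rad) (value of joint sleeve between 0.029 and 0.035 m and value of joint button below 0.0025 m and value of joint each of lever, lever2 below 0.12 rad and value of joint sleeve2 between 0.029 and 0.035 m and linear speed of sleeve below 0.01 m/s); the robot touches nothing.
It fails at once if the other left arm's sleeve leaves its hole or its lever is opened (value of joint sleeve2 below 0.028 m or value of joint sleeve2 above 0.036 m or value of joint lever2 above 0.3 rad).
It fails at once if a loose thing on the bench is moved by more than 25 mm (distance of any of wrench, screwdriver, spare_wheel, gearmotor, battery from where it was at the start of the episode above 0.025 m).
It also fails if it takes over 45 s, if anything falls off the work surface, if the arm or the gripper's body presses on something with over 40 N, if the wrist force passes 120 N, or if a joint passes its speed limit or range.

## Working session

There is one attempt and no reset: what is moved stays moved. The work goes in short steps, Python scripts to look and compute and a tool call to move; the robot and the scene stay as the last step left them, time stands still between calls to the robot, and variables do not carry over. Pictures are saved under pics/ and viewed, at most 10 in all, crops included, and the job is handed in when it is done.

Besides the shell and the picture viewer there is one more tool, called after "Request:" in YAML: its name, and indented under it one key for each argument. servo_tool: Moves the arm, as the interface text tells. Shift numbers are shares of 300 mm and turn numbers shares of 30 degrees, none past 1 either way. Its arguments: {"type":"object","properties":{"series":{"type":"array","items":{"type":"array","items":{"type":"number","minimum":-1,"maximum":1}}},"grip_force":{"type":"number"}},"required":["series"]}

```bash
mkdir -p pics; python3 - <<'E'
from cell import arm,cams
import cv2,numpy as np
for n in("scene","top"):
    im=cams.camera(n); cv2.imwrite(f"pics/{n}0.png",im)
    p=cams.camera_params(n); print(n,{k:np.round(v,4).tolist() for k,v in p.items()})
o=arm.get_obs(); print(o["time"],o["eef_pos"],np.round(o["tool_rot"],3).tolist(),o["gripper_width"],arm.nose_length)
E
```

```text
scene {'fx': 384.4793, 'fy': 384.4793, 'cx': 307.1007, 'cy': 200.8219, 'view': [[0.6275, 0.7784, 0.0165, -0.4776], [-0.5931, 0.4641, 0.6579, 0.1565], [0.5045, -0.4226, 0.7529, -1.0656], [0.0, 0.0, 0.0, 1.0]]}
top {'fx': 414.2821, 'fy': 414.2821, 'cx': 329.6154, 'cy': 196.5578, 'view': [[0.1347, -0.9909, -0.0039, 0.1372], [0.9681, 0.1308, 0.2135, -0.5509], [-0.211, -0.0326, 0.9769, -0.9006], [0.0, 0.0, 0.0, 1.0]]}
0.1 [ 0.25515813 -0.59727843  0.30295483] [[0.92, 0.393, -0.001], [0.393, -0.92, 0.002], [0.0, -0.002, -1.0]] 0.9996553366454061 0.0726
```

View pics/scene0.png

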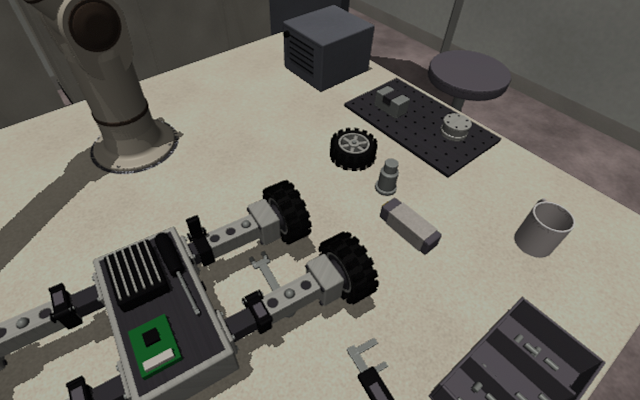

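View pics/top0.png

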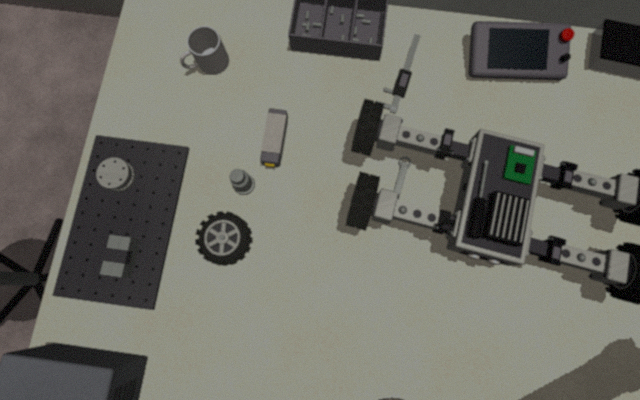

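The near arm (at smaller x) has its lever upright: scene (197,240), top about (445,218). The far arm's lever is flat. I'll zoom in for exact pixels.

```bash
python3 - <<'E'
import cv2
a=cv2.imread("pics/scene0.png")[170:340,170:390]; b=cv2.imread("pics/top0.png")[90:270,340:560]
cv2.imwrite("pics/s1.png",cv2.resize(a,None,fx=3.5,fy=3.5,interpolation=cv2.INTER_CUBIC)[:600])
cv2.imwrite("pics/t1.png",cv2.resize(b,None,fx=3.3,fy=3.3,interpolation=cv2.INTER_CUBIC)[:600])
E
```

```text
(no output)
```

View pics/s1.png

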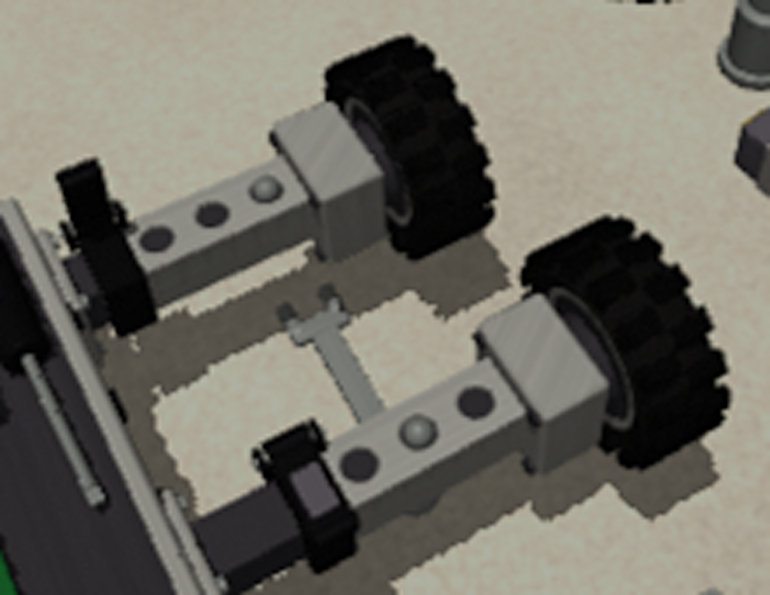

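View pics/t1.png

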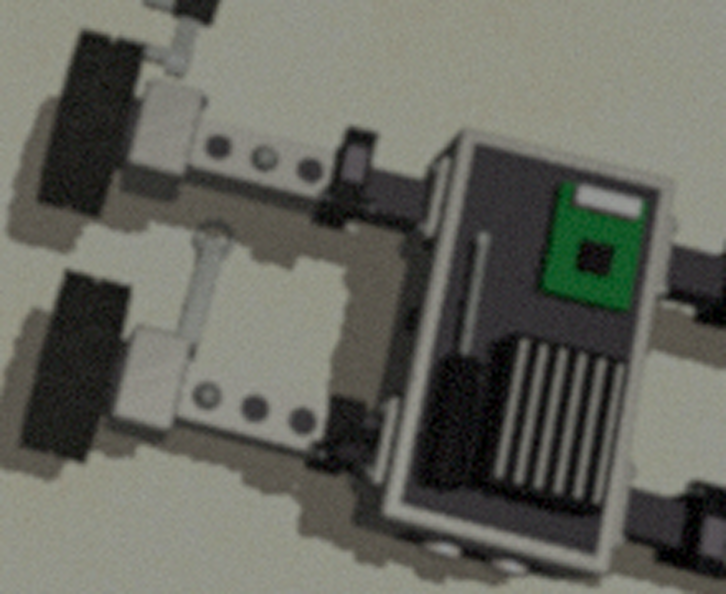

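Near arm: button at crop pixels s(266,187)/t(207,395), empty holes at s(212,213),(156,238)/t(255,407),(302,421). Far arm: button at s(419,432)/t(264,157). Next step is casting rays through these.

```bash
cat >h.py <<'E'
from cell import arm,cams
import numpy as np
def ray(n,u,v,p=None):
    p=p or cams.camera_params(n); V=np.array(p["view"]);R=V[:3,:3]
    d=R.T@np.array([(u-p["cx"])/p["fx"],-(v-p["cy"])/p["fy"],-1]); return -R.T@V[:3,3],d
def onz(n,u,v,z,p=None):
    c,d=ray(n,u,v,p); return c+d*(z-c[2])/d[2]
def tri(a,b):
    (c1,d1),(c2,d2)=a,b
    s=np.linalg.lstsq(np.c_[d1,-d2],c2-c1,rcond=None)[0]
    p,q=c1+s[0]*d1,c2+s[1]*d2; return (p+q)/2,np.linalg.norm(p-q)
S=lambda x,y:(170+(x+.5)/3.5-.5,170+(y+.5)/3.5-.5)
T=lambda x,y:(340+(x+.5)/3.3-.5,90+(y+.5)/3.3-.5)
E
python3 - <<'E'
from h import *
np.set_printoptions(precision=4,suppress=True)
for k,s,t,z in [("btn",(266,187),(207,395),.122),("h1",(212,213),(255,407),.118),("h2",(156,238),(302,421),.118),("btn2",(419,432),(264,157),.122),("h2out",(476,402),(217,146),.118),("h2in",(360,464),(310,170),.118),
 ("blk in far-x corner? ",(315,200),(176,420),.132),("blk outer",(383,172),(118,415),.132)]:
    print(k,onz("scene",*S(*s),z),onz("top",*T(*t),z),*tri(ray("scene",*S(*s)),ray("top",*T(*t))))
for s in [(78,168),(92,240),(120,265),(148,290)]:print("lever",s,onz("scene",*S(*s),.18),onz("scene",*S(*s),.127))
E
```

```text
btn [0.5094 0.0489 0.122 ] [0.5071 0.0491 0.122 ] [0.5077 0.0492 0.12  ] 0.0008243921477423012
h1 [0.5035 0.0176 0.118 ] [0.5042 0.0168 0.118 ] [0.5041 0.0171 0.119 ] 0.0003936556681006474
h2 [ 0.4994 -0.0146  0.118 ] [ 0.4991 -0.0144  0.118 ] [ 0.4991 -0.0145  0.1177] 5.3508413298768436e-05
btn2 [0.6789 0.0256 0.122 ] [0.6753 0.0269 0.122 ] [0.677  0.0265 0.118 ] 0.0006183370142325992
h2out [0.6816 0.0583 0.118 ] [0.6805 0.0586 0.118 ] [0.6811 0.0586 0.1168] 0.00030223780610117226
h2in [ 0.6731 -0.005   0.118 ] [ 0.6717 -0.0055  0.118 ] [ 0.6724 -0.0052  0.1169] 0.0010402211468486494
blk in far-x corner?  [0.5401 0.0612 0.132 ] [0.4861 0.0687 0.132 ] [0.5006 0.0711 0.0814] 0.02036891303821052
blk outer [0.5471 0.1011 0.132 ] [0.4844 0.1059 0.132 ] [0.5023 0.1134 0.0757] 0.028693190680623287
lever (78, 168) [ 0.4833 -0.0378  0.18  ] [ 0.4384 -0.0265  0.127 ]
lever (92, 240) [ 0.5269 -0.0534  0.18  ] [ 0.4864 -0.0436  0.127 ]
lever (120, 265) [ 0.5479 -0.05    0.18  ] [ 0.5095 -0.0398  0.127 ]
lever (148, 290) [ 0.5683 -0.0467  0.18  ] [ 0.5319 -0.0362  0.127 ]
```

Request:
servo_tool:
  series:
    - [0.5,-0.5,-0.1,0,0,0.5,1]
    - [1,-1,-0.1,0,0,1,1]
    - [1,-1,-0.1,0,0,1,1]
    - [1,-1,-0.1,0,0,1,1]
    - [1,-1,-0.1,0,0,1,1]
    - [1,-1,-0.1,0,0,1,1]
    - [1,-1,-0.1,0,0,1,1]
    - [1,-1,-0.1,0,0,1,1]
    - [1,-1,-0.1,0,0,1,1]
    - [1,-1,-0.1,0,0,1,1]

```text
time: 1.1
eef_pos: [0.415, -0.1995, 0.3343]
tool_rot: [[0.994, -0.112, 0.001], [-0.112, -0.994, 0.0], [0.001, -0.001, -1.0]]
force: [-0.3, 0.3, -0.0]
gripper_width: -0.0
grip_force: 0.0
```

```bash
cat >>h.py <<'E'
o=np.array([.1357,.9907,0]);a=np.array([.9907,-.1357,0]);B=np.array([.5083,.049,.126])
def to(tip,show=True):
    s=arm.get_obs();R=np.array(s["tool_rot"]);p=np.array(s["eef_pos"])
    # aim: tool z down, tool y = -o
    G=np.c_[np.cross(-o,[0,0,-1]),-o,[0,0,-1]]
    from scipy.spatial.transform import Rotation as Q
    w=Q.from_matrix(R.T@G).as_rotvec(degrees=True)/30
    t=R.T@(np.array(tip)+[0,0,arm.nose_length]-p)/.3
    print("t",s["time"],"pos",np.round(p,4),"F",np.round(s["force"],1),"w",s["gripper_width"],"shift",np.round(t,4),"turn",np.round(w,4))
E
python3 -c "
from h import *
to(B+[0,0,.06])"
```

```text
t 1.1 pos [ 0.415  -0.1995  0.3343] F [-0.3  0.3 -0. ] w -2.0051683837111274e-05 shift [ 0.2162 -0.8577  0.2532] turn [-0.0012 -0.0019  0.0462]
```

Request:
servo_tool:
  series:
    - [0.04,-0.16,0,0,0,0.046,1]
    - [0.08,-0.32,0,0,0,0.046,1]
    - [0.12,-0.48,0,0,0,0.046,1]
    - [0.16,-0.64,0,0,0,0.046,1]
    - [0.2,-0.8,0.1,0,0,0.046,1]
    - [0.216,-0.858,0.2,0,0,0.046,1]
    - [0.216,-0.858,0.2,0,0,0.046,1]
    - [0.216,-0.858,0.2,0,0,0.046,1]

```text
time: 1.9
eef_pos: [0.508, 0.0434, 0.2728]
tool_rot: [[0.99, -0.143, -0.003], [-0.143, -0.99, 0.0], [-0.003, 0.0, -1.0]]
force: [-0.1, 0.6, -0.6]
gripper_width: -0.001
grip_force: 0.0
```

```bash
python3 - <<'E'
from h import *
import cv2
to(B)
p=cams.camera_params("wrist");im=cams.camera("wrist")
for P in [B-[0,0,.004],B-.032*o-[0,0,.008],B-.064*o-[0,0,.008],B+.018*o+[0,0,.006]]:
    V=np.array(p["view"]);c=V[:3,:3]@P+V[:3,3]; print(p["cx"]+p["fx"]*c[0]/-c[2],p["cy"]-p["fy"]*c[1]/-c[2])
cv2.imwrite("pics/w0.png",im)
E
```

```text
t 1.9 pos [0.508  0.0434 0.2728] F [-0.1  0.6 -0.6] w -0.0007910775843029635 shift [-0.0008 -0.0187  0.2472] turn [ 0.0005  0.0058 -0.0133]
308.77758481406846 208.48533394581202
353.49929042700006 206.49049475622485
398.1239343020264 206.18300337676092
281.8660425030301 213.1435167291697
```

View pics/w0.png

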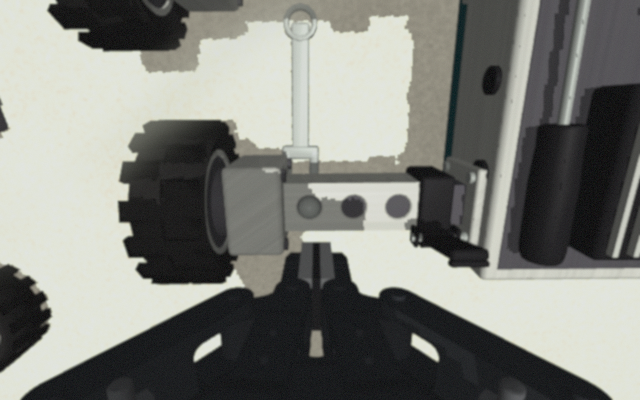

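Button at (309,207) matches the predicted (308.8,208.5), and the block face at u≈285 fits too. The fingertip end spans about u 301–333 near row 244, so I'll work out its size.

```bash
python3 - <<'E'
from h import *
import cv2
s=arm.get_obs();R=np.array(s["tool_rot"]);p=cams.camera_params("wrist");V=np.array(p["view"])
for q in [(0,0,.0726),(0,.01,.0726),(0,-.01,.0726),(.011,0,.0726),(-.011,0,.0726),(0.011,.01,.054),(0.011,-.01,.054)]:
    c=V[:3,:3]@(s["eef_pos"]+R@np.array(q))+V[:3,3]; print(q,p["cx"]+p["fx"]*c[0]/-c[2],p["cy"]-p["fy"]*c[1]/-c[2])
im=cv2.imread("pics/w0.png")[225:310,260:370];cv2.imwrite("pics/w0c.png",cv2.resize(im,None,fx=6,fy=6,interpolation=cv2.INTER_CUBIC))
E
```

```text
(0, 0, 0.0726) 317.31453590161357 257.71574673046126
(0, 0.01, 0.0726) 338.33347805557895 257.7119491779764
(0, -0.01, 0.0726) 296.29452550155224 257.71954447594914
(0.011, 0, 0.0726) 317.34305975616945 236.19458609991318
(-0.011, 0, 0.0726) 317.28711097514145 278.40776949798646
(0.011, 0.01, 0.054) 341.84538959778956 253.41493730459686
(0.011, -0.01, 0.054) 293.2620097211189 253.42346265459568
```

View pics/w0c.png

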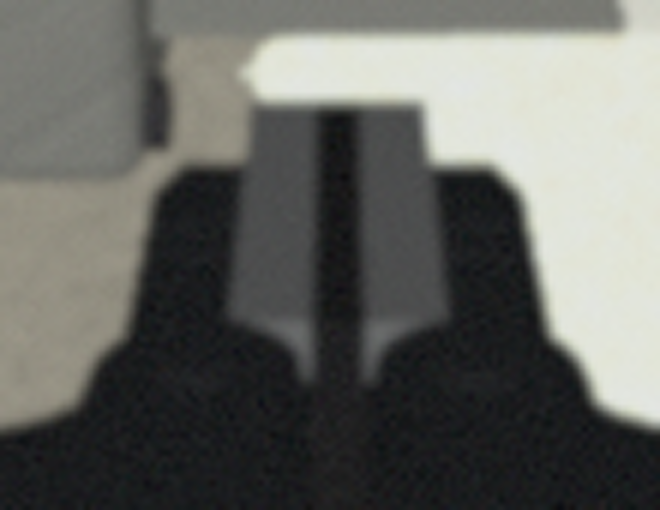

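Finger pair: about 14 mm along tool y (7 mm per finger) and 22 mm wide at the tip. Shut, it's too short to reach the button from the block face. I'll open a gap of about 12 mm so the inboard finger covers the button while the outboard finger pushes the block.

Request:
servo_tool:
  series:
    - [-0.001,-0.029,0.1,0,0.006,-0.013,0.72]
    - [-0.001,-0.029,0.18,0,0.006,-0.013,0.72]
    - [-0.001,-0.029,0.22,0,0.006,-0.013,0.72]
    - [-0.001,-0.029,0.22,0,0.006,-0.013,0.72]
    - [-0.001,-0.029,0.22,0,0.006,-0.013,0.72]
    - [-0.001,-0.029,0.22,0,0.006,-0.013,0.72]
  grip_force: 80

```text
time: 2.55
eef_pos: [0.5105, 0.0521, 0.2094]
tool_rot: [[0.99, -0.138, 0.006], [-0.138, -0.99, -0.001], [0.006, -0.0, -1.0]]
force: [-0.2, -0.4, 0.3]
gripper_width: 0.139
grip_force: 0.0
```

```bash
python3 - <<'E'
from h import *
import cv2
to(B+.003*o-[0,0,.008])
im=cams.camera("wrist")
cv2.imwrite("pics/w1.png",cv2.resize(im[150:320,200:440],None,fx=3.3,fy=3.3,interpolation=cv2.INTER_CUBIC))
E
```

```text
t 2.55 pos [0.5105 0.0521 0.2094] F [-0.2 -0.4  0.3] w 0.13850548201803647 shift [-0.0061  0.0012  0.0625] turn [-0.0002 -0.011  -0.0036]
```

View pics/w1.png

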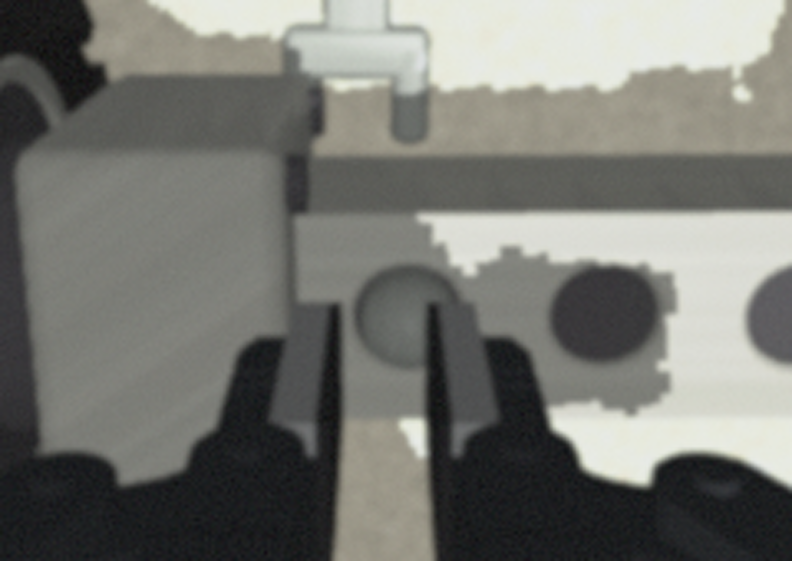

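The fingers straddle the button (centre about (407,315) in the crop), and the outboard finger is about 4 mm short of the block face. I'll widen the gap to 14 mm, correct x by −2 mm and press down.

Request:
servo_tool:
  series:
    - [-0.006,0.001,0.02,0,-0.011,-0.004,0.67]
    - [-0.006,0.001,0.04,0,-0.011,-0.004,0.67]
    - [-0.006,0.001,0.05,0,-0.011,-0.004,0.67]
    - [-0.006,0.001,0.06,0,-0.011,-0.004,0.67]
    - [-0.006,0.001,0.062,0,-0.011,-0.004,0.67]
    - [-0.006,0.001,0.062,0,-0.011,-0.004,0.67]

```text
time: 3.2
eef_pos: [0.5086, 0.0542, 0.1973]
tool_rot: [[0.991, -0.133, 0.001], [-0.133, -0.991, -0.005], [0.001, 0.005, -1.0]]
force: [-29.2, -4.9, 81.7]
gripper_width: 0.164
grip_force: 41.5
```

```bash
python3 -c "
from h import *
to(B+.006*o-[0,0,.008])"
```

```text
t 3.2 pos [0.5086 0.0542 0.1973] F [-29.2  -4.9  81.7] w 0.16411418024072663 shift [ 0.0012 -0.0027  0.0222] turn [ 0.0086 -0.0023  0.0057]
```

Request:
servo_tool:
  series:
    - [0,0,-0.04,0,0,0,0.67]
    - [0,0,-0.04,0,0,0,0.67]
    - [0,0,-0.04,0,0,0,0.67]

```text
time: 3.5
eef_pos: [0.5077, 0.0523, 0.2012]
tool_rot: [[0.991, -0.135, -0.002], [-0.135, -0.991, 0.0], [-0.002, 0.0, -1.0]]
force: [0.4, 0.5, -0.7]
gripper_width: 0.165
grip_force: 0.0
```

```bash
python3 - <<'E'
from h import *
import cv2
to(B+.006*o-[0,0,.008])
im=cams.camera("wrist")
cv2.imwrite("pics/w2.png",cv2.resize(im[150:320,200:440],None,fx=3.3,fy=3.3,interpolation=cv2.INTER_CUBIC))
im=cams.camera("scene")
cv2.imwrite("pics/s2.png",cv2.resize(im[150:300,180:380],None,fx=4,fy=4,interpolation=cv2.INTER_CUBIC))
E
```

```text
t 3.5 pos [0.5077 0.0523 0.2012] F [ 0.4  0.5 -0.7] w 0.1650498410785622 shift [ 0.0037 -0.0094  0.0353] turn [0.0005 0.0043 0.002 ]
```

View pics/w2.png

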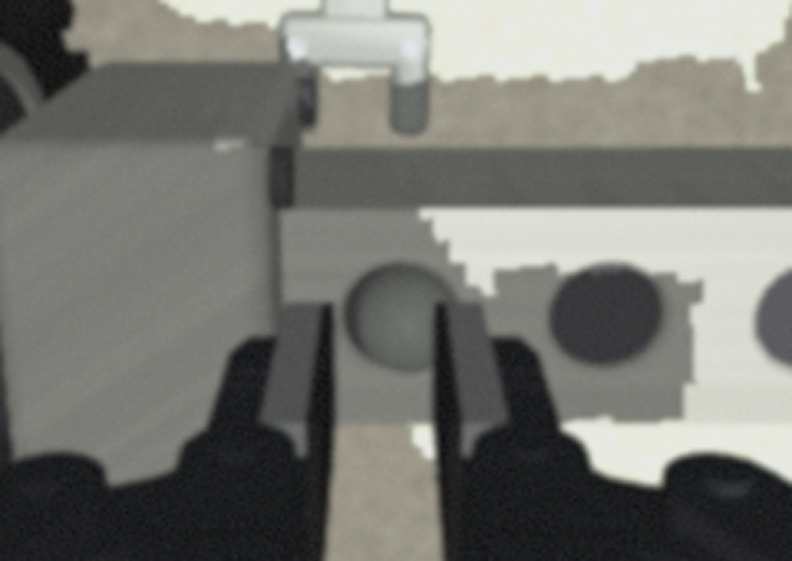

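The finger shoulders, about 7 mm above the tip, land on the block top. So I need the 22 mm side of the finger along the tube: rotate 90° with the fingers shut. First I'll check the camera clearance and joint 7.

```bash
python3 - <<'E'
from h import *
s=arm.get_obs();R=np.array(s["tool_rot"]);V=np.array(cams.camera_params("wrist")["view"])
print("cam in tool",R.T@(-V[:3,:3].T@V[:3,3]-s["eef_pos"]),np.round(s["q"],2))
E
```

```text
cam in tool [ 0.0690311  -0.00074977 -0.06907284] [ 0.41  0.45 -0.69  1.98  0.37  0.85 -2.19]
```

Request:
servo_tool:
  series:
    - [0,0,-0.1,0,0,0,1]
    - [0,0,-0.1,0,0,0,1]

```text
time: 3.8
eef_pos: [0.5091, 0.053, 0.2329]
tool_rot: [[0.991, -0.134, 0.0], [-0.134, -0.991, 0.001], [0.0, -0.001, -1.0]]
force: [1.4, 0.4, 0.4]
gripper_width: -0.002
grip_force: 0.0
```

Request:
servo_tool:
  series:
    - [0,0,0,0,0,0.25,1]
    - [0,0,0,0,0,0.25,1]

```text
time: 4.0
eef_pos: [0.5074, 0.0522, 0.2304]
tool_rot: [[0.964, -0.264, -0.004], [-0.264, -0.964, 0.0], [-0.004, 0.001, -1.0]]
force: [-0.2, -0.2, 0.3]
gripper_width: -0.0
grip_force: 0.0
```

```bash
python3 -c "
from h import *
print(np.round(arm.get_obs()['q'],2))"
```

```text
[ 0.41  0.39 -0.69  1.96  0.32  0.9  -2.27]
```

Request:
servo_tool:
  series:
    - [0,0,0,0,0,-1,1]
    - [0,0,0,0,0,-1,1]
    - [0,0,0,0,0,-1,1]
    - [0,0,0,0,0,-1,1]

```text
time: 4.4
eef_pos: [0.5074, 0.0524, 0.2303]
tool_rot: [[0.965, 0.263, -0.004], [0.263, -0.965, 0.001], [-0.004, -0.002, -1.0]]
force: [0.4, -0.2, 0.1]
gripper_width: 0.0
grip_force: 0.0
```

Request:
servo_tool:
  series:
    - [0,0,0,0,0,-1,1]
    - [0,0,0,0,0,-1,1]
    - [0,0,0,0,0,-1,1]
    - [0,0,0,0,0,-1,1]

```text
time: 4.8
eef_pos: [0.5074, 0.0523, 0.2303]
tool_rot: [[0.704, 0.71, -0.004], [0.71, -0.704, 0.001], [-0.002, -0.004, -1.0]]
force: [0.1, -0.1, -0.5]
gripper_width: 0.003
grip_force: 0.0
```

Request:
servo_tool:
  series:
    - [0,0,0,0,0,-1,1]
    - [0,0,0,0,0,-1,1]
    - [0,0,0,0,0,-1,1]
    - [0,0,0,0,0,-1,1]
    - [0,0,0,0,0,-1,1]

```text
time: 5.3
eef_pos: [0.5074, 0.0523, 0.2303]
tool_rot: [[0.26, 0.966, -0.004], [0.966, -0.26, 0.001], [0.0, -0.004, -1.0]]
force: [0.7, 0.3, 0.1]
gripper_width: 0.001
grip_force: 0.0
```

```bash
sed -i 's/G=np.c_.*/G=np.c_[o,a,[0,0,-1]]/; s/tool y = -o/tool x = o/' h.py; python3 -c "
from h import *
print(np.round(arm.get_obs()['q'],2))
to(B+.003*o)"
```

```text
[ 0.67  0.53 -1.04  1.95  0.54  0.98 -0.89]
t 5.3 pos [0.5074 0.0523 0.2303] F [0.7 0.3 0.1] w 0.0007947987661211217 shift [-0.      0.0049  0.1058] turn [-0.0083 -0.0011 -0.2419]
```

Request:
servo_tool:
  series:
    - [0,0.005,0.05,-0.008,0,-0.242,1]
    - [0,0.005,0.09,-0.008,0,-0.242,1]
    - [0,0.005,0.098,-0.008,0,-0.242,1]
    - [0,0.005,0.105,-0.008,0,-0.242,1]
    - [0,0.005,0.116,-0.008,0,-0.242,1]
    - [0,0.005,0.12,-0.008,0,-0.242,1]
    - [0,0.005,0.12,-0.008,0,-0.242,1]

```text
time: 6.0
eef_pos: [0.5092, 0.0522, 0.1956]
tool_rot: [[0.139, 0.99, 0.002], [0.99, -0.139, -0.001], [-0.0, 0.002, -1.0]]
force: [-1.9, 0.0, 2.0]
gripper_width: -0.001
grip_force: 1.2
```

```bash
python3 -c "
from h import *
to(B+.003*o-[0,0,.008])"
```

```text
t 6.0 pos [0.5092 0.0522 0.1956] F [-1.9  0.   2. ] w -0.0007349733364517026 shift [-0.0011 -0.0014  0.0166] turn [ 0.0034  0.0009 -0.0062]
```

Request:
servo_tool:
  series:
    - [0,-0.001,0.008,0,0,0,1]
    - [0,-0.001,0.015,0,0,0,1]
    - [0,-0.001,0.015,0,0,0,1]

```text
time: 6.3
eef_pos: [0.5091, 0.0522, 0.1908]
tool_rot: [[0.139, 0.99, 0.002], [0.99, -0.139, -0.0], [-0.0, 0.002, -1.0]]
force: [-1.2, -0.5, 4.3]
gripper_width: 0.0
grip_force: 2.1
```

Request:
servo_tool:
  series:
    - [0,0,0.002,0,0,0,1]
    - [0.005,0,0.002,0,0,0,1]
    - [0.01,0,0.002,0,0,0,1]
    - [0.015,0,0.002,0,0,0,1]

```text
time: 6.7
eef_pos: [0.5096, 0.0548, 0.1906]
tool_rot: [[0.14, 0.99, 0.001], [0.99, -0.14, -0.004], [-0.004, 0.002, -1.0]]
force: [-4.1, -5.9, 10.6]
gripper_width: 0.001
grip_force: 5.2
```

Request:
servo_tool:
  series:
    - [0.007,0,0,0,0,0,1]
    - [0.014,0,0,0,0,0,1]
    - [0.02,0,0,0,0,0,1]
    - [0.02,0,0,0,0,0,1]

```text
time: 7.1
eef_pos: [0.511, 0.06, 0.1907]
tool_rot: [[0.141, 0.99, 0.002], [0.99, -0.141, -0.005], [-0.005, 0.003, -1.0]]
force: [-2.3, -6.8, 10.1]
gripper_width: -0.002
grip_force: 5.8
```

Request:
servo_tool:
  series:
    - [0.007,0,0,0,0,0,1]
    - [0.014,0,0,0,0,0,1]
    - [0.02,0,0,0,0,0,1]
    - [0.02,0,0,0,0,0,1]

```text
time: 7.5
eef_pos: [0.5118, 0.0669, 0.1907]
tool_rot: [[0.14, 0.99, 0.003], [0.99, -0.14, -0.003], [-0.003, 0.003, -1.0]]
force: [-0.9, -2.0, 6.1]
gripper_width: 0.002
grip_force: 3.3
```

```bash
python3 - <<'E'
from h import *
import cv2
to(B+.018*o-[0,0,.008])
im=cams.camera("scene");cv2.imwrite("pics/s3.png",cv2.resize(im[170:280,190:340],None,fx=4.5,fy=4.5,interpolation=cv2.INTER_CUBIC))
E
```

```text
t 7.5 pos [0.5118 0.0669 0.1907] F [-0.9 -2.   6.1] w 0.001878788689660308 shift [-0.0006 -0.0035  0.0002] turn [ 0.0056  0.005  -0.0089]
```

View pics/s3.png

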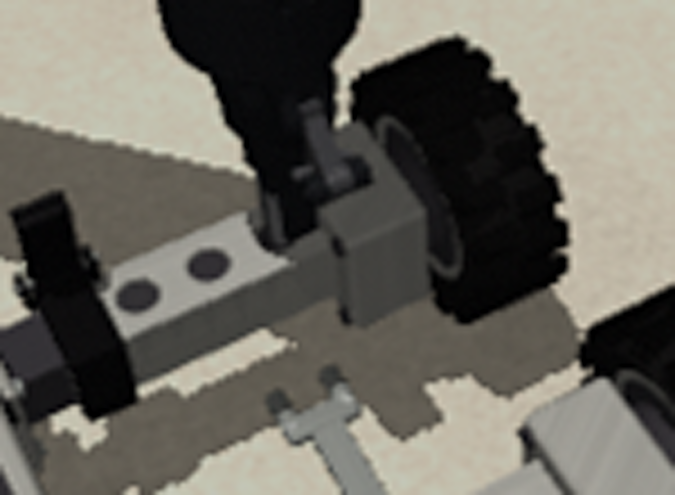

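The holes have moved about 12 mm outboard (h1 now at crop (210,264)) and the force has dropped, so the button is under the sleeve wall. I keep pushing.

Request:
servo_tool:
  series:
    - [0.012,0.001,-0.002,0,0,0,1]
    - [0.024,0.002,-0.002,0,0,0,1]
    - [0.036,0.002,-0.002,0,0,0,1]
    - [0.048,0.002,-0.002,0,0,0,1]
    - [0.056,0.002,-0.002,0,0,0,1]
    - [0.056,0.002,-0.002,0,0,0,1]

```text
time: 8.15
eef_pos: [0.5143, 0.0855, 0.1907]
tool_rot: [[0.138, 0.99, 0.002], [0.99, -0.138, 0.0], [0.001, 0.002, -1.0]]
force: [-0.0, 0.6, 1.2]
gripper_width: 0.002
grip_force: 0.5
```

Request:
servo_tool:
  series:
    - [0.004,0,-0.002,0,0,0,1]
    - [0.008,0,-0.002,0,0,0,1]
    - [0.008,0,-0.002,0,0,0,1]

```text
time: 8.45
eef_pos: [0.5143, 0.0868, 0.1912]
tool_rot: [[0.139, 0.99, 0.001], [0.99, -0.139, -0.001], [-0.001, 0.001, -1.0]]
force: [-0.3, -1.9, 0.3]
gripper_width: 0.005
grip_force: 1.1
```

```bash
python3 - <<'E'
from h import *
import cv2
to(B+.04*o-[0,0,.008])
im=cams.camera("scene");cv2.imwrite("pics/s4.png",cv2.resize(im[170:280,190:340],None,fx=4.5,fy=4.5,interpolation=cv2.INTER_CUBIC))
E
```

```text
t 8.45 pos [0.5143 0.0868 0.1912] F [-0.3 -1.9  0.3] w 0.005324548504492351 shift [ 0.0057 -0.0026  0.0019] turn [ 0.0021  0.0023 -0.0064]
```

View pics/s4.png

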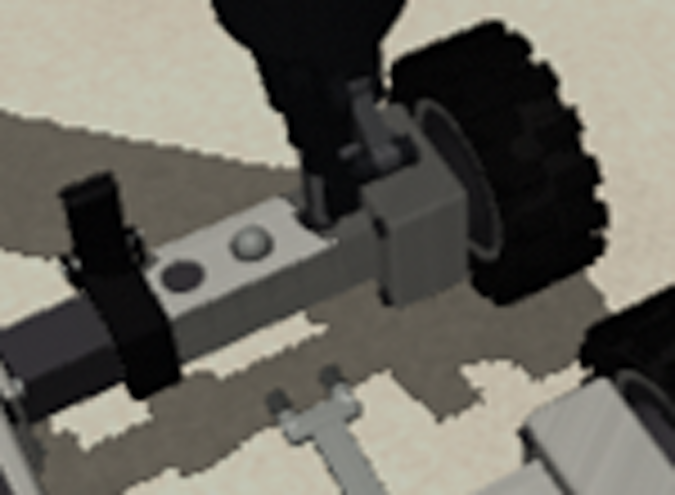

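The button is up again at crop (251,243), its original spot, with an empty hole inboard of it: locked in the next hole. The lever still stands open, with its tip at about (90,182). Back off, lift, and locate the lever.

Request:
servo_tool:
  series:
    - [-0.005,0,-0.01,0,0,0,1]
    - [-0.01,0,-0.15,0,0,0,1]
    - [-0.01,0,-0.3,0,0,0,1]
    - [-0.01,0,-0.3,0,0,0,1]
    - [-0.01,0,-0.3,0,0,0,1]

```text
time: 9.0
eef_pos: [0.5144, 0.0847, 0.2826]
tool_rot: [[0.139, 0.99, 0.004], [0.99, -0.139, -0.0], [0.0, 0.004, -1.0]]
force: [-0.2, -0.5, -0.7]
gripper_width: -0.001
grip_force: 0.0
```

```bash
python3 - <<'E'
from h import *
C=B-.058*o
def onplane(u,v):
    c,d=ray("scene",u,v); p=c+d*((C-c)@o)/(d@o); return round((p-C)@a,4),round(p[2],4)
f=lambda x,y:(190+(x+.5)/4.5-.5,170+(y+.5)/4.5-.5)
for q in [(90,182),(100,265),(75,268),(135,240),(128,300)]: print(q,onplane(*f(*q)))
to(C-.07*a+[0,0,.094])
E
```

```text
(90, 182) (np.float64(-0.0058), np.float64(0.1891))
(100, 265) (np.float64(-0.034), np.float64(0.1035))
(75, 268) (np.float64(-0.1033), np.float64(0.0218))
(135, 240) (np.float64(0.0484), np.float64(0.2127))
(128, 300) (np.float64(0.0066), np.float64(0.1261))
t 9.0 pos [0.5144 0.0847 0.2826] F [-0.2 -0.5 -0.7] w -0.0005762552303677533 shift [-0.3148 -0.2363 -0.0345] turn [ 0.0083 -0.0004 -0.0061]
```

Request:
servo_tool:
  series:
    - [0,-0.12,-0.034,0.008,0,-0.006,1]
    - [-0.15,-0.236,-0.034,0.008,0,-0.006,1]
    - [-0.315,-0.236,-0.034,0.008,0,-0.006,1]
    - [-0.315,-0.236,0,0.008,0,-0.006,1]
    - [-0.315,-0.236,0.1,0.008,0,-0.006,1]
    - [-0.315,-0.236,0.18,0.008,0,-0.006,1]
    - [-0.315,-0.236,0.18,0.008,0,-0.006,1]
    - [-0.315,-0.236,0.18,0.008,0,-0.006,1]

```text
time: 9.8
eef_pos: [0.4302, 0.0012, 0.2269]
tool_rot: [[0.134, 0.991, -0.005], [0.991, -0.134, 0.001], [0.001, -0.005, -1.0]]
force: [0.0, 0.8, 0.1]
gripper_width: 0.0
grip_force: 0.0
```

```bash
python3 - <<'E'
from h import *
C=B-.058*o;C[2]=.127
for x,z in [(-.07,.035),(-.02,.035),(0,.033),(.015,.022),(.02,.012),(.02,.0035)]: to(C+x*a+[0,0,z])
E
```

```text
t 9.8 pos [0.4302 0.0012 0.2269] F [0.  0.8 0.1] w 0.0004723145766767252 shift [-0.0003  0.0029 -0.0257] turn [-0.0092 -0.0016  0.0024]
t 9.8 pos [0.4302 0.0012 0.2269] F [0.  0.8 0.1] w 0.0004723145766767252 shift [-0.0005  0.1696 -0.0265] turn [-0.0092 -0.0016  0.0024]
t 9.8 pos [0.4302 0.0012 0.2269] F [0.  0.8 0.1] w 0.0004723145766767252 shift [-0.0006  0.2363 -0.0201] turn [-0.0092 -0.0016  0.0024]
t 9.8 pos [0.4302 0.0012 0.2269] F [0.  0.8 0.1] w 0.0004723145766767252 shift [-0.0007  0.2864  0.0163] turn [-0.0092 -0.0016  0.0024]
t 9.8 pos [0.4302 0.0012 0.2269] F [0.  0.8 0.1] w 0.0004723145766767252 shift [-0.0007  0.3033  0.0496] turn [-0.0092 -0.0016  0.0024]
t 9.8 pos [0.4302 0.0012 0.2269] F [0.  0.8 0.1] w 0.0004723145766767252 shift [-0.0007  0.3034  0.0779] turn [-0.0092 -0.0016  0.0024]
```

Sweep across at mid-lever height until the lever leans well over.

Request:
servo_tool:
  series:
    - [0,0.08,-0.026,-0.009,0,0.002,1]
    - [0,0.13,-0.026,-0.009,0,0.002,1]
    - [0,0.17,-0.026,-0.009,0,0.002,1]
    - [0,0.2,-0.026,-0.009,0,0.002,1]
    - [0,0.24,-0.02,-0.009,0,0.002,1]
    - [0,0.27,0,-0.009,0,0.002,1]
    - [0,0.27,0,-0.009,0,0.002,1]

```text
time: 10.5
eef_pos: [0.5119, -0.0105, 0.2264]
tool_rot: [[0.137, 0.991, 0.002], [0.991, -0.137, 0.0], [0.001, 0.002, -1.0]]
force: [-0.4, 0.4, -0.5]
gripper_width: 0.0
grip_force: 0.0
```

Request:
servo_tool:
  series:
    - [0,0.02,0.02,0,0,0,1]
    - [0,0.035,0.04,0,0,0,1]
    - [0,0.035,0.055,0,0,0,1]
    - [0,0.035,0.068,0,0,0,1]
    - [0,0.035,0.076,0,0,0,1]
    - [0,0.035,0.076,0,0,0,1]

```text
time: 11.1
eef_pos: [0.5211, -0.0118, 0.204]
tool_rot: [[0.137, 0.991, 0.001], [0.991, -0.137, -0.001], [-0.0, 0.001, -1.0]]
force: [-0.2, -0.1, -0.7]
gripper_width: -0.002
grip_force: 0.0
```

Request:
servo_tool:
  series:
    - [0,0,0.003,0,0,0,1]
    - [0,0,0.006,0,0,0,1]
    - [0,0,0.01,0,0,0,1]
    - [0,0,0.01,0,0,0,1]

```text
time: 11.5
eef_pos: [0.5213, -0.0116, 0.2026]
tool_rot: [[0.136, 0.991, 0.002], [0.991, -0.136, -0.002], [-0.002, 0.002, -1.0]]
force: [-4.9, -0.1, 13.5]
gripper_width: -0.001
grip_force: 6.7
```

Firm contact at 0.130 m, which is the height of the flat lever's top; the bare collar would be at 0.123. Lift clear and check by pixel values.

Request:
servo_tool:
  series:
    - [0,0,-0.05,0,0,0,1]
    - [0,0,-0.2,0,0,0,1]
    - [0,0,-0.35,0,0,0,1]
    - [0,-0.2,-0.5,0,0,0,1]
    - [0,-0.4,-0.5,0,0,0,1]
    - [0,-0.5,-0.5,0,0,0,1]
    - [0,-0.5,-0.5,0,0,0,1]
    - [0,-0.5,-0.5,0,0,0,1]

```text
time: 12.3
eef_pos: [0.371, 0.0091, 0.3511]
tool_rot: [[0.138, 0.99, 0.003], [0.99, -0.138, -0.008], [-0.007, 0.004, -1.0]]
force: [-0.5, -0.6, 1.0]
gripper_width: -0.002
grip_force: 0.0
```

```bash
python3 - <<'E'
from h import *
import cv2
im=cv2.cvtColor(cams.camera("scene"),cv2.COLOR_BGR2GRAY)
t=cv2.cvtColor(cams.camera("top"),cv2.COLOR_BGR2GRAY)
old=cv2.cvtColor(cv2.imread("pics/scene0.png"),cv2.COLOR_BGR2GRAY)
oldt=cv2.cvtColor(cv2.imread("pics/top0.png"),cv2.COLOR_BGR2GRAY)
def px(n,P):
    p=cams.camera_params(n);V=np.array(p["view"]);c=V[:3,:3]@P+V[:3,3];return int(round(p["cx"]-p["fx"]*c[0]/c[2])),int(round(p["cy"]+p["fy"]*c[1]/c[2]))
C=B-.058*o;C[2]=.127
for n,I in(("scene",im),("top",t)):
  print(n,"across at z.1305",[int(I[px(n,C+x*a+[0,0,.0035])[::-1]]) for x in np.arange(-.04,.05,.008)])
  print(n,"along at btn",[int(I[px(n,B+x*o-[0,0,.004])[::-1]]) for x in np.arange(-.044,.05,.004)])
print("lever upright px",im[205:216,206:214].mean(1).astype(int))
# far arm and loose things unchanged?
d=cv2.absdiff(im,old); print("far arm diff",d[250:330,300:380].mean(),"loose",d[125:255,330:445].mean(),"top far",cv2.absdiff(t,oldt)[95:165,350:470].mean(),"screwdriver",d[230:320,150:210].mean())
s=arm.get_obs();print(s["time"],s["force"],s["eef_pos"])
E
```

```text
scene across at z.1305 [180, 184, 7, 11, 7, 82, 82, 84, 11, 5, 5, 6]
scene along at btn [153, 45, 44, 41, 42, 121, 148, 148, 137, 76, 109, 139, 108, 121, 148, 149, 141, 40, 44, 42, 55, 106, 152, 125]
top across at z.1305 [96, 58, 27, 24, 34, 99, 95, 92, 31, 107, 153, 153]
top along at btn [110, 107, 59, 57, 59, 104, 143, 153, 149, 99, 103, 119, 91, 89, 153, 152, 139, 105, 60, 63, 69, 117, 150, 145]
lever upright px [161 166 166 166 159 153 143 147 153 152 160]
far arm diff 5.94625 loose 6.375317725752509 top far 8.38404761904762 screwdriver 11.87
12.4 [-0.43573345 -0.03999979  1.14941628] [0.37134524 0.00858225 0.35105197]
```

```bash
python3 -c "
from cell import arm
print(arm.job_done())"
```

```text
the job is handed in; nothing more can be done
None
```

The job is handed in: the near left wheel arm (closer to the robot) is locked one hole further out with its button up and its clamp lever flat. The robot's clock read about 12 s, and nothing else was seen to move, though the hand-in gave no verdict and an early press hit the motor block's top at about 82 N (limits: 120 N wrist, 40 N arm or gripper body).

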